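# Push the hot pans home against the rail

### The job

On the holding deck, slide the rectangular lidded pan and the round lidded pot straight back along the lanes they stand in, away from the robot, until each stands home against the notched rail at the far edge, the pan with its end flush along the rail. Push them gently along the deck by their sides with the fingers: do not lift, tip or shove them hard, keep off the lid handle and the knob, and leave the tall open canister and everything else where it is.

Things in the scene. Friction and masses are not known exactly. Their poses are not given: they have to be found in the camera images.
- deck: Fixed aluminium holding deck, 360 (x) x 700 (y) x 40 mm; origin at the centre of its underside, on the table; turned up to 0.12 rad. x points along the lanes to the far edge. Four steel rods along x, tops 12 mm above the deck, at y = -255, -85, 85, 255 mm part three lanes, 164 mm clear, centred at y = -170, 0, 170 mm. Pan, pot and canister stand in one lane each, in any order
- rail (a point): Middle of the stopping face of the notched steel rail, at the deck's top: 165 mm along x from the deck's origin, 40 mm above it. The rail runs along the deck's y for 660 mm at the far edge, upright, 35 mm high; x points away from the robot
- pan: Loose rectangular steel pan with a flat lid, upright-sided box 130 (x, its long way) x 104 (y) x 68 mm high, 0.4 to 0.9 kg, standing on the deck; origin at the centre of its underside, z up. Its long way lies within 0.28 rad of the lane's direction, x axis away from the robot. Home, its origin is 65 mm short of the rail face. The lid handle adds 22 mm on top
- pan_handle: Small bow handle fixed on top of the pan's lid, 50 mm long, 22 mm high, along the pan's x; origin at the centre of its foot, 68 mm above the pan's origin. Not to be touched
- pot: Loose round steel pot with a lid, an upright-sided cylinder 100 mm across and 70 mm high, 0.35 to 0.75 kg, standing on the deck; origin at the centre of its underside. Home, its origin is 50 mm short of the rail face. The lid knob adds 20 mm on top; its yaw means nothing
- pot_knob: Round knob fixed at the middle of the pot's lid, 20 mm across, 20 mm high; origin at the centre of its foot, 70 mm above the pot's origin. Not to be touched
- canister: Loose open steel canister, 84 mm across at the rim, 115 mm high, standing in the third lane; origin at the centre of its underside. To be left alone
- ramekin: Loose small white bowl, 72 mm across, 42 mm high, on the deck's left end (+y) outside the lanes; origin at the centre of its underside. To be left alone
- shaker: Loose aluminium shaker, 48 mm across, 86 mm high, on the deck's right end (-y) outside the lanes; origin at the centre of its underside. To be left alone
- sauce: Loose clear bottle, 56 mm across, 170 mm high, on the table left of the deck; origin at the centre of its underside. To be left alone
- mug: Loose white mug, 80 mm across, 90 mm high, on the table right of the deck; origin at the centre of its underside. To be left alone
- spatula: Loose spatula with black handle 271 mm long and 65 mm wide, lying on the table left of the deck; origin near its middle. To be left alone
There are look-alikes about, which are no part of the job. Leave any yellow look-alike of the pot alone. What is shaped like the pan but turquoise is not meant.

How it is judged:
By the outcome, as a careful person would: the job done as asked, in the order asked, and still so for the second after the job is handed in, with the robot touching nothing.
It also fails if it takes over 64 s, if anything falls off the work surface, if the arm or the gripper's body presses on something with over 40 N, if the wrist force passes 120 N, or if a joint passes its speed limit or range.

### The arm

A 6-joint arm with a two-finger parallel gripper is mounted at the origin on the work surface. World frame = base frame: x ahead of the robot, y to its left, z up, the work surface at z = 0. Lengths are in mm, angles in rad, forces in N, time in s.
With the tool pointing down it reaches from about 275 to 825 mm from the base axis. Payload 5.2 kg.
Tool frame: the origin (TCP) lies between the finger pads; the fingertips stand ahead of it and the grasp point (between the pads) lies 2 mm behind it (robot.tips_ahead is the z of the fingertips in the tool frame, in mm); z points along the fingers, x is the direction in which the jaws open and shut, and the axes are right-handed (so a half turn about z gives the same grasp; the last joint's range is limited). The gripper opens to 93 mm and grips with 3 to 60 N. Pads are 15 mm wide; open, the fingers measure 128 mm over their backs; the gripper's body (75 mm by 188 mm) begins 65 mm behind the grasp point.
Start: joints at [-1.467, 0.259, 1.535, -0, 1.348, -0.203], TCP at [166.126, -524.316, 199.253] pointing down, gripper open.
Joint ranges: [-3.14, 3.14], [-0.91, 2.08], [0.19, 2.58], [-1.22, 4.36], [0.22, 2.71], [-3.12, 3.12]. Speed limits (rad/s): [2.57, 2.57, 3.14, 3.14, 3.14, 3.14].

### API

Orientations are given as a rotation vector (axis times angle).
In Python, from station import robot, viewer gives the robot as it stands.
- The arm moves only by the tool send_rows, never from a script. Its argument "deltas" is a list of rows, each a list of 7 numbers: the turn, a rotation vector about the world's x, y, z in rad, then the shift along the world's x, y, z in m, then the opening in per cent of the stroke, from 0 (shut) to 100 (fully open). A call has 1 to 10 rows; each row is the pose to reach, as a shift and turn from the pose commanded when the call began; what a row does not reach only later rows make up. A row lasts 1/8 s, in which the tool goes at most 62.5 mm and 10.7 degrees, less where a joint would pass 70% of its speed; a pose out of reach is approached as far as the arm can. A call with a gripper value outside its range is refused whole. The fingers move at their own pace and stop on an object; "force" is the grip in N (left out, the last holds). Time passes only in rows, so rows that repeat a pose let the fingers close. It gives the time, the measured TCP pose, the force and the opening at its end, in the units of the state.
- robot.state(): the state, without advancing time (a new reading comes with each control period).
- viewer.snapshot(name): name is "scene" or "top"; returns a dict with "image" (400x640x3 uint8, blue, green, red), "camera_matrix" (3x3 intrinsics, pixels), "rvec" (rotation vector, rad) and "tvec" (3), from world to camera coordinates, as OpenCV has them. Camera axes: x right, y down, z forward; pixel columns grow to the right and rows downward; lengths in mm; the calibration is good to about 2 mm. A picture is of the moment at which its call begins. There is no depth.
- robot.finish_job(): hands the job in, once; it reports no verdict.
The state is a dict: "time_s": time; "joint_pos": joint angles; "qvel": joint speeds; "effort": joint torques, N m; "ee_pos": TCP position; "tcp_rot": TCP orientation; "contact_force": force on the tool from outside, world axes, zero at the start; "ft_torque": the same for the moment, N m; "opening": finger opening in mm.
Only numpy, scipy, OpenCV 4.12 (cv2) and the standard library are available. Lean on these libraries where they do the work, as an engineer would, in place of code of your own. Each camera call takes 0.05 s, during which the arm holds its last target. There are 200 camera calls.

## Working session

There is one attempt and no reset: what is moved stays moved. The work goes in short steps, Python scripts to look and compute and a tool call to move; the robot and the scene stay as the last step left them, time stands still between calls to the robot, and variables do not carry over. Pictures are saved under pics/ and viewed, about 8 in all and at most 12, crops included, and the job is handed in when it is done.

Besides the shell and the picture viewer there is one more tool, called after "Call:" in YAML: its name, and indented under it one key for each argument. send_rows: Moves the arm, as the interface text tells. Its arguments: {"type":"object","properties":{"deltas":{"type":"array","items":{"type":"array","items":{"type":"number"}}},"force":{"type":"number"}},"required":["deltas"]}

```bash
mkdir -p pics
cat > h.py <<'E'
import numpy as np, cv2
from station import robot, viewer
def snap(n, f=None):
    s=viewer.snapshot(n)
    if f: cv2.imwrite('pics/'+f, s['image'])
    return s
def ray(s,px):
    K=np.array(s['camera_matrix'],float);R=cv2.Rodrigues(np.array(s['rvec'],float))[0];t=np.array(s['tvec'],float).ravel()
    d=R.T@np.linalg.inv(K)@np.array([px[0],px[1],1.]);return -R.T@t,d
def onz(s,px,z):
    c,d=ray(s,px);return c+d*(z-c[2])/d[2]
def proj(s,p):
    return cv2.projectPoints(np.array(p,float).reshape(-1,3),np.array(s['rvec'],float),np.array(s['tvec'],float),np.array(s['camera_matrix'],float),None)[0].reshape(-1,2)
E
python3 - <<'E'
from h import *
import pickle
a=snap('top','top0.png');b=snap('scene','scene0.png')
pickle.dump((a,b),open('s0.pkl','wb'))
for s in(a,b):print(ray(s,(320,200)),s['camera_matrix'])
print(robot.state(),robot.tips_ahead)
E
```

```text
(array([ 177.79487398,  -10.76849468, 1524.09397154]), array([ 0.19993749,  0.02227551, -0.97962762])) [[410.456687     0.         321.01021384]
 [  0.         410.456687   204.77627847]
 [  0.           0.           1.        ]]
(array([ 974.22981869,  779.37130504, 1290.03473754]), array([-0.33281406, -0.5099092 , -0.79332055])) [[460.37669729   0.         317.94618879]
 [  0.         460.37669729 195.16748075]
 [  0.           0.           1.        ]]
{'time_s': 0.1, 'joint_pos': array([-1.46680728e+00,  2.59251678e-01,  1.53595935e+00, -2.72908792e-05,
        1.34798495e+00, -2.02823929e-01]), 'qvel': array([-0.00096879, -0.00113492, -0.00249104, -0.0006828 , -0.00065757,
       -0.00073079]), 'effort': array([ 1.66326634e-03, -4.38213229e+01, -2.84642780e+01,  7.19750812e-02,
        3.61857412e-02, -5.68146277e-05]), 'ee_pos': array([ 166.05750501, -523.79422551,  198.51651855]), 'tcp_rot': array([-2.53386278e+00,  1.85520562e+00,  1.72104721e-03]), 'contact_force': array([ 0.08127792, -0.10997671,  0.19325502]), 'ft_torque': array([ 0.00566789, -0.02265746,  0.01320892]), 'opening': 93.05315991948615} 17.0
```

View pics/top0.png

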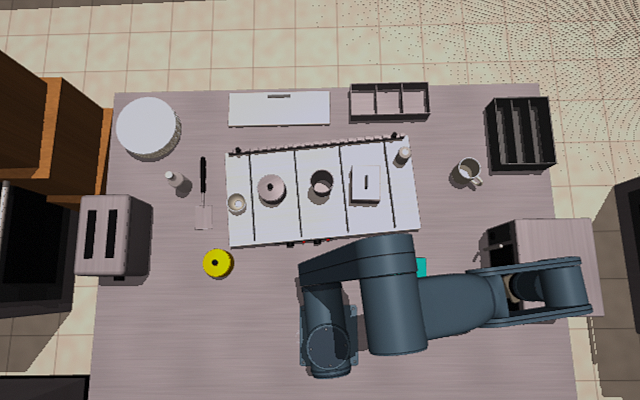

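View pics/scene0.png

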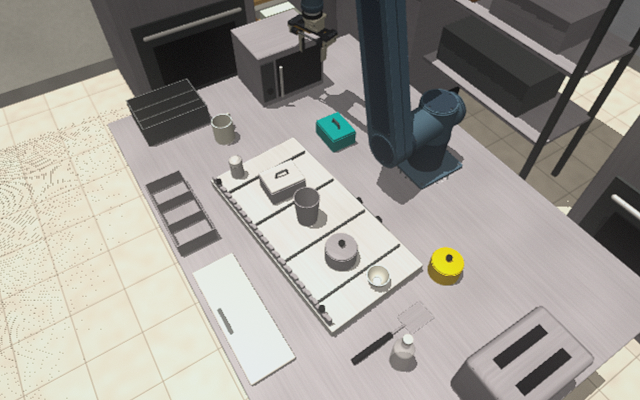

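The top view shows the pot (271,190) in the left lane, the canister (321,184) in the middle and the pan (366,183) in the right lane. The yellow look-alike is at (218,263) and the turquoise one near (420,266), both off the deck. I'll enlarge both views to measure.

Run:
```python
from h import *
import pickle
a,b=pickle.load(open('s0.pkl','rb'))
c=a['image'][125:255,220:425];cv2.imwrite('pics/c1.png',cv2.resize(c,None,fx=3.9,fy=3.9,interpolation=cv2.INTER_CUBIC))
c=b['image'][130:335,205:430];cv2.imwrite('pics/c2.png',cv2.resize(c,None,fx=2.9,fy=2.9,interpolation=cv2.INTER_CUBIC))
```

```text
(no output)
```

View pics/c1.png

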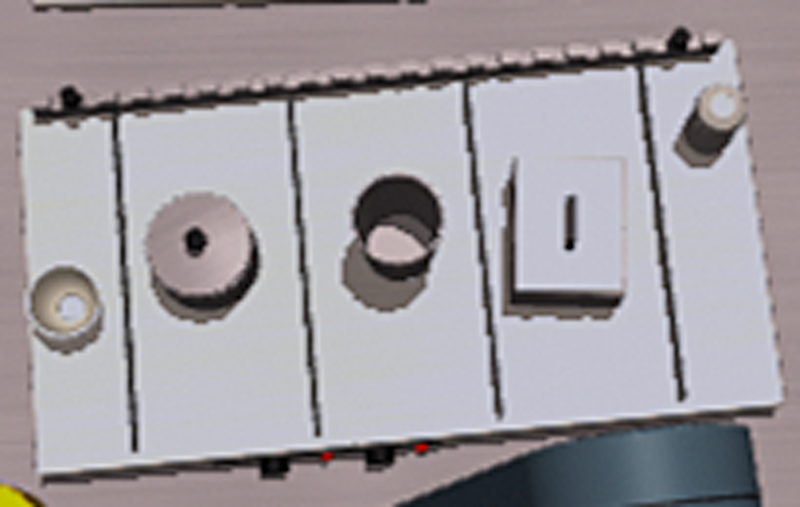

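View pics/c2.png

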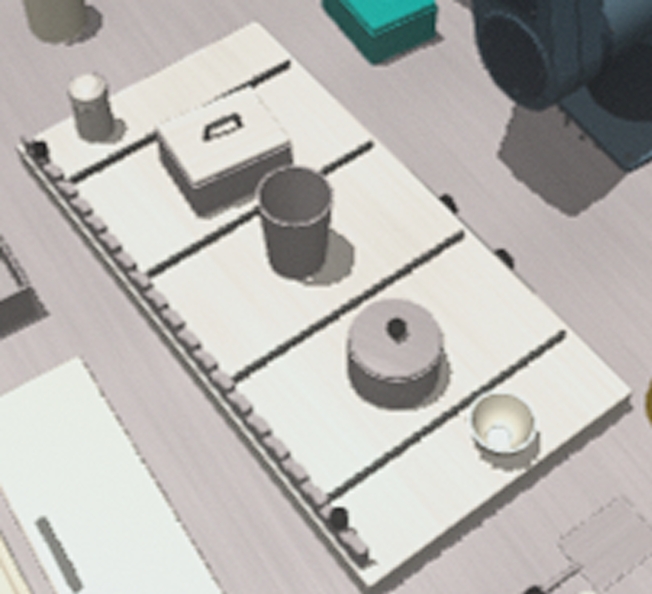

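Run:
```python
from h import *
import pickle
a,b=pickle.load(open('s0.pkl','rb'))
T=lambda p:((p[0]+.5)/3.9-.5+220,(p[1]+.5)/3.9-.5+125)
S=lambda p:((p[0]+.5)/2.9-.5+205,(p[1]+.5)/2.9-.5+130)
def show(n,s,f,pts,z):
    P=np.array([onz(s,f(p),z)[:2] for p in pts]);print(n,P.round(1).tolist());return P
P=show('deck corners NL NR',a,T,[(42,472),(782,400)],40)
d=P[0]-P[1];print('len',np.hypot(*d),'yaw',np.arctan2(-d[0],d[1]))
Q=show('deck scene NL NR',b,S,[(630,398),(257,22)],40)
d=Q[0]-Q[1];print('len',np.hypot(*d),'yaw',np.arctan2(-d[0],d[1]))
for near,far,s,f in[([(135,450),(318,435),(500,417),(683,400)],[(115,118),(292,100),(465,85),(640,68)],a,T),([(563,334),(462,236),(371,145),(289,65)],[(330,498),(237,376),(148,275),(72,180)],b,S)]:
    N=show('rod near',s,f,near,52);F=show('rod far',s,f,far,52)
    D=F-N;print('yaw',np.arctan2(D[:,1],D[:,0]).round(3),'len',np.hypot(*D.T).round(0))
L=show('pan top',a,T,[(517,158),(627,158),(625,292),(517,290)],108)
print('c',L.mean(0),'yaws',[np.arctan2(*(L[i]-L[j])[::-1]) for i,j in((0,3),(1,2))],np.arctan2(-(L[0]-L[1])[0],(L[0]-L[1])[1]),'sz',np.hypot(*(L-np.roll(L,1,0)).T))
L=show('pan top sc',b,S,[(158,130),(195,185),(291,142),(250,95)],108);print(L.mean(0),'sz',np.hypot(*(L-np.roll(L,1,0)).T))
show('handle top/foot',a,T,[(570,196),(570,248)],130-4)
print('pot');show('lid',a,T,[(200,244),(147,244),(253,244),(200,192),(200,297)],110);show('knob',a,T,[(196,241)],128)
show('lid sc',b,S,[(395,340)],110);show('knob sc',b,S,[(397,325)],130)
```

```text
deck corners NL NR [[317.6, 350.8], [373.3, -338.6]]
len 691.6368001150446 yaw 0.08070831000280083
deck scene NL NR [[326.0, 362.7], [372.1, -333.7]]
len 697.9482281228018 yaw 0.06609990331670818
rod near [[335.4, 261.9], [346.5, 92.4], [360.4, -76.0], [373.3, -245.1]]
rod far [[656.1, 286.6], [670.5, 115.9], [682.0, -50.8], [695.4, -219.3]]
yaw [0.077 0.072 0.078 0.08 ] len [322. 325. 323. 323.]
rod near [[341.9, 267.1], [356.6, 101.4], [368.9, -68.2], [383.0, -234.8]]
rod far [[658.8, 292.2], [666.8, 121.6], [685.6, -44.5], [697.6, -213.8]]
yaw [0.079 0.065 0.075 0.067] len [318. 311. 318. 315.]
pan top [[591.8, -95.3], [589.7, -195.8], [464.7, -188.9], [468.3, -91.9]]
c [ 528.61077432 -142.96294278] yaws [np.float64(-0.028281452345817464), np.float64(-0.05547683768629938)] -0.020782459117270433 sz [123.48617151 100.47129004 125.20043059  97.06831907]
pan top sc [[592.9, -182.5], [596.4, -87.7], [471.8, -83.5], [474.6, -172.1]]
[ 533.92309366 -131.44843433] sz [118.79573836  94.83715782 124.63752327  88.69634741]
handle top/foot [[550.1, -140.9], [502.1, -139.2]]
pot
lid [[516.0, 195.0], [517.0, 243.4], [515.1, 146.6], [564.9, 195.4], [466.8, 194.5]]
knob [[514.6, 196.0]]
lid sc [[522.3, 203.4]]
knob sc [[518.1, 199.5]]
```

Call:
send_rows:
  deltas:
    - [0,0,-0.025,0.02,0.03,0,50]
    - [0,0,-0.05,0.05,0.07,0,50]
    - [0,0,-0.08,0.08,0.115,0,50]
    - [0,0,-0.11,0.11,0.16,0,50]
    - [0,0,-0.14,0.14,0.205,0,50]
    - [0,0,-0.17,0.17,0.25,0,50]
    - [0,0,-0.2,0.2,0.295,0,50]
    - [0,0,-0.22,0.23,0.335,0,50]
    - [0,0,-0.233,0.248,0.362,0,50]
    - [0,0,-0.233,0.258,0.376,0,50]

```text
time_s: 1.35
ee_pos: [424.6, -146.4, 198.9]
tcp_rot: [-2.304, 2.136, 0.001]
contact_force: [0.9, -0.7, 0.0]
opening: 46.4
```

Call:
send_rows:
  deltas:
    - [0,0,0,0,0,0,50]
    - [0,0,0,0,0,-0.02,50]
    - [0,0,0,0,0,-0.045,50]
    - [0,0,0,0,0,-0.07,50]
    - [0,0,0,0,0,-0.09,50]
    - [0,0,0,0,0,-0.09,50]

```text
time_s: 2.1
ee_pos: [422.4, -148.4, 107.9]
tcp_rot: [2.3, -2.139, -0.006]
contact_force: [0.0, -0.5, 0.3]
opening: 46.8
```

Run:
```python
from h import *
from scipy.spatial.transform import Rotation as R
st=robot.state();m=R.from_rotvec(st['tcp_rot']).as_matrix();print(st['ee_pos'],np.arctan2(m[1,0],m[0,0]),m[:,2],st['contact_force'],st['opening'])
b=snap('scene');c=b['image'][60:335,180:430];cv2.imwrite('pics/c3.png',cv2.resize(c,None,fx=2.1,fy=2.1,interpolation=cv2.INTER_CUBIC))
```

```text
[ 422.44697923 -148.38478209  107.91300143] -1.4981135916748025 [-0.00339478  0.00189484 -0.99999244] [ 0.03486528 -0.4993767   0.340644  ] 46.80623666570876
```

View pics/c3.png

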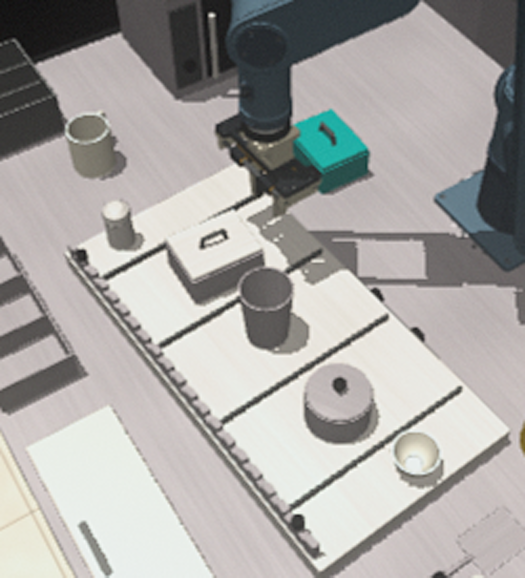

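Call:
send_rows:
  deltas:
    - [0,0,0,0,0,-0.015,50]
    - [0,0,0,0,0,-0.028,50]
    - [0,0,0,0.005,0.0004,-0.028,50]
    - [0,0,0,0.01,0.0008,-0.028,50]
    - [0,0,0,0.015,0.0011,-0.028,50]
    - [0,0,0,0.02,0.0015,-0.028,50]
    - [0,0,0,0.024,0.0018,-0.028,50]
    - [0,0,0,0.028,0.0021,-0.028,50]
    - [0,0,0,0.032,0.0024,-0.028,50]

```text
time_s: 3.28
ee_pos: [455.3, -145.9, 81.1]
tcp_rot: [2.301, -2.137, -0.003]
contact_force: [-6.8, -1.7, 4.1]
opening: 46.6
```

Call:
send_rows:
  deltas:
    - [0,0,0,0.003,0.0002,0,50]
    - [0,0,0,0.006,0.0005,0,50]
    - [0,0,0,0.009,0.0007,0,50]
    - [0,0,0,0.012,0.0009,0,50]
    - [0,0,0,0.015,0.0011,0,50]
    - [0,0,0,0.018,0.0014,0,50]
    - [0,0,0,0.021,0.0016,0,50]
    - [0,0,0,0.024,0.0018,0,50]
    - [0,0,0,0.027,0.002,0,50]
    - [0,0,0,0.03,0.0023,0,50]

```text
time_s: 4.53
ee_pos: [483.9, -143.7, 81.2]
tcp_rot: [2.3, -2.135, -0.006]
contact_force: [-7.5, -1.5, 6.2]
opening: 46.5
```

Call:
send_rows:
  deltas:
    - [0,0,0,0.004,0.0003,0,50]
    - [0,0,0,0.008,0.0006,0,50]
    - [0,0,0,0.012,0.0009,0,50]
    - [0,0,0,0.016,0.0012,0,50]
    - [0,0,0,0.02,0.0015,0,50]
    - [0,0,0,0.024,0.0018,0,50]
    - [0,0,0,0.028,0.0021,0,50]
    - [0,0,0,0.032,0.0024,0,50]
    - [0,0,0,0.036,0.0027,0,50]
    - [0,0,0,0.04,0.003,0,50]

```text
time_s: 5.78
ee_pos: [523.7, -140.4, 81.1]
tcp_rot: [2.3, -2.135, -0.007]
contact_force: [-9.2, -0.3, 6.9]
opening: 46.5
```

Call:
send_rows:
  deltas:
    - [0,0,0,0.003,0.0002,0,50]
    - [0,0,0,0.006,0.0005,0,50]
    - [0,0,0,0.009,0.0007,0,50]
    - [0,0,0,0.012,0.0009,0,50]
    - [0,0,0,0.015,0.0011,0,50]
    - [0,0,0,0.018,0.0014,0,50]
    - [0,0,0,0.02,0.0015,0,50]

```text
time_s: 6.65
ee_pos: [543.7, -138.9, 81.2]
tcp_rot: [2.3, -2.135, -0.007]
contact_force: [-8.7, -0.5, 6.7]
opening: 46.6
```

Run:
```python
from h import *
b=snap('scene');c=b['image'][100:250,190:340];cv2.imwrite('pics/c4.png',cv2.resize(c,None,fx=4,fy=4,interpolation=cv2.INTER_CUBIC))
```

```text
(no output)
```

View pics/c4.png

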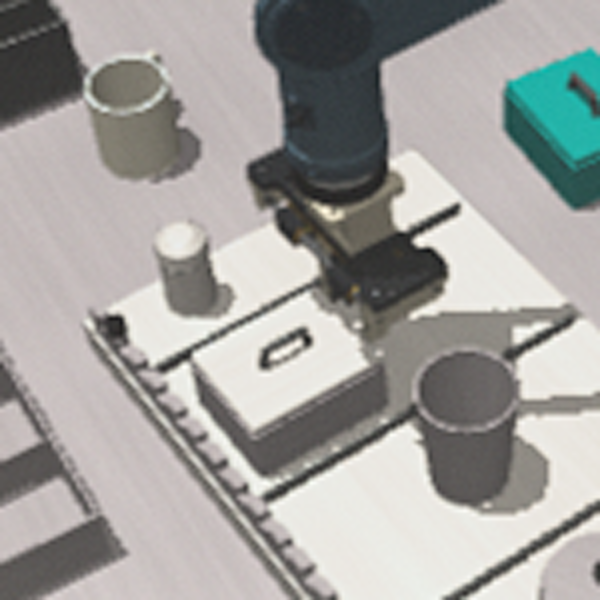

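The pan is square to the lane and about 15–20 mm short of the rail. I'll go on more slowly until the force rises.

Call:
send_rows:
  deltas:
    - [0,0,0,0.002,0.0002,0,50]
    - [0,0,0,0.004,0.0003,0,50]
    - [0,0,0,0.006,0.0005,0,50]
    - [0,0,0,0.008,0.0006,0,50]
    - [0,0,0,0.0095,0.0007,0,50]
    - [0,0,0,0.011,0.0008,0,50]
    - [0,0,0,0.0125,0.0009,0,50]
    - [0,0,0,0.014,0.001,0,50]

```text
time_s: 7.7
ee_pos: [557.6, -137.9, 81.1]
tcp_rot: [2.3, -2.135, -0.007]
contact_force: [-8.9, -0.1, 5.7]
opening: 46.5
```

Call:
send_rows:
  deltas:
    - [0,0,0,0.001,0.0001,0,50]
    - [0,0,0,0.002,0.0002,0,50]
    - [0,0,0,0.003,0.0002,0,50]

```text
time_s: 8.07
ee_pos: [560.6, -137.7, 81.1]
tcp_rot: [2.3, -2.135, -0.007]
contact_force: [-7.7, -0.4, 6.4]
opening: 46.7
```

Call:
send_rows:
  deltas:
    - [0,0,0,0.001,0.0001,0,50]
    - [0,0,0,0.002,0.0002,0,50]
    - [0,0,0,0.003,0.0002,0,50]

```text
time_s: 8.45
ee_pos: [561.8, -137.6, 81.1]
tcp_rot: [2.298, -2.133, -0.011]
contact_force: [-16.1, -0.8, 11.5]
opening: 46.2
```

Call:
send_rows:
  deltas:
    - [0,0,0,0.001,0.0001,0,50]
    - [0,0,0,0.002,0.0002,0,50]

```text
time_s: 8.7
ee_pos: [561.8, -137.6, 81.1]
tcp_rot: [2.297, -2.131, -0.015]
contact_force: [-20.8, -3.2, 15.4]
opening: 46.7
```

The arm stopped at x = 561.8 while the command went on and the force climbed to about 20 N, so the pan is against the rail. I'll back off, lift and move over to the pot.

Call:
send_rows:
  deltas:
    - [0,0,0,-0.004,-0.0003,0,50]
    - [0,0,0,-0.01,-0.0008,0,50]
    - [0,0,0,-0.025,-0.0019,0,50]
    - [0,0,0,-0.045,-0.0034,0,50]
    - [0,0,0,-0.062,-0.0046,0.015,50]
    - [0,0,0,-0.066,-0.0046,0.045,50]
    - [0,0,0,-0.066,-0.0046,0.08,50]
    - [0,0,0,-0.066,-0.0046,0.105,50]
    - [0,0,0,-0.066,-0.0046,0.12,50]
    - [0,0,0,-0.066,-0.0046,0.12,50]

```text
time_s: 9.95
ee_pos: [502.4, -142.3, 201.9]
tcp_rot: [-2.301, 2.138, -0.003]
contact_force: [0.6, -1.1, 0.0]
opening: 46.2
```

Call:
send_rows:
  deltas:
    - [0,0,0,-0.01,0.02,0,50]
    - [0,0,0,-0.02,0.06,0,50]
    - [0,0,0,-0.032,0.105,0,50]
    - [0,0,0,-0.043,0.15,0,50]
    - [0,0,0,-0.055,0.2,0,50]
    - [0,0,0,-0.063,0.25,0,50]
    - [0,0,0,-0.071,0.29,0,50]
    - [0,0,0,-0.077,0.32,0,50]
    - [0,0,0,-0.08,0.333,0,50]
    - [0,0,0,-0.08,0.333,0,50]

```text
time_s: 11.2
ee_pos: [421.0, 191.3, 200.5]
tcp_rot: [2.303, -2.135, -0.001]
contact_force: [-0.5, -0.5, -0.5]
opening: 46.5
```

Run:
```python
from h import *
from scipy.spatial.transform import Rotation as R
st=robot.state();m=R.from_rotvec(st['tcp_rot']).as_matrix();print(st['ee_pos'],np.arctan2(m[1,0],m[0,0]),st['contact_force'])
b=snap('scene');a=snap('top')
c=cv2.resize(b['image'][140:260,200:330],None,fx=4,fy=4,interpolation=cv2.INTER_CUBIC);d=cv2.resize(a['image'][125:245,335:425],None,fx=4,fy=4,interpolation=cv2.INTER_CUBIC)
cv2.imwrite('pics/c5.png',cv2.resize(np.hstack([c,d]),None,fx=.909,fy=.909))
```

```text
[420.98771876 191.32041393 200.54975471] -1.494989160167335 [-0.50416341 -0.45554098 -0.45991136]
```

View pics/c5.png

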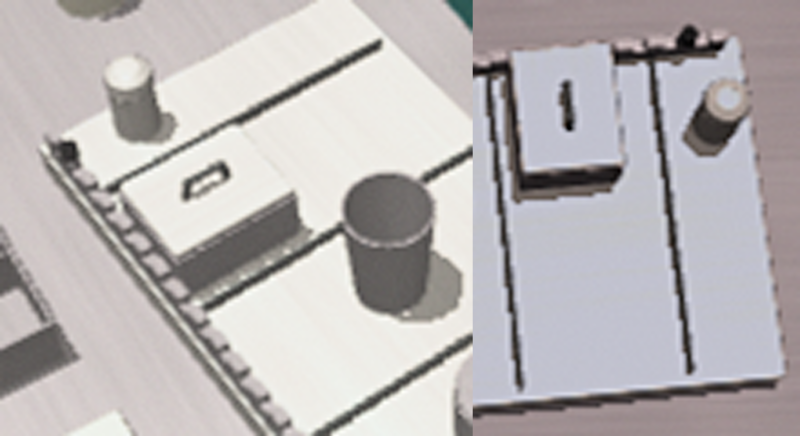

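The pan's far end lies flush and parallel along the rail in both views: the scene edge runs along the notches, and in the top view its far end is tucked behind the rail line. The canister and shaker haven't moved. Now the pot.

Call:
send_rows:
  deltas:
    - [0,0,0,0,0,-0.025,50]
    - [0,0,0,0,0,-0.055,50]
    - [0,0,0,0,0,-0.085,50]
    - [0,0,0,0,0,-0.11,50]
    - [0,0,0,0.003,0.0002,-0.12,50]
    - [0,0,0,0.01,0.0008,-0.12,50]
    - [0,0,0,0.018,0.0014,-0.12,50]
    - [0,0,0,0.024,0.0018,-0.12,50]
    - [0,0,0,0.028,0.0021,-0.12,50]
    - [0,0,0,0.032,0.0024,-0.12,50]

```text
time_s: 12.55
ee_pos: [454.4, 193.4, 81.5]
tcp_rot: [-2.302, 2.138, -0.0]
contact_force: [-0.7, 0.2, 0.4]
opening: 46.8
```

Call:
send_rows:
  deltas:
    - [0,0,0,0.003,0.0002,0,50]
    - [0,0,0,0.006,0.0005,0,50]
    - [0,0,0,0.009,0.0007,0,50]
    - [0,0,0,0.012,0.0009,0,50]
    - [0,0,0,0.015,0.0011,0,50]
    - [0,0,0,0.018,0.0014,0,50]
    - [0,0,0,0.021,0.0016,0,50]
    - [0,0,0,0.024,0.0018,0,50]
    - [0,0,0,0.027,0.002,0,50]
    - [0,0,0,0.03,0.0023,0,50]

```text
time_s: 13.8
ee_pos: [484.3, 195.7, 81.2]
tcp_rot: [-2.302, 2.138, 0.0]
contact_force: [-3.2, -0.2, 0.4]
opening: 46.6
```

Call:
send_rows:
  deltas:
    - [0,0,0,0.004,0.0003,0,50]
    - [0,0,0,0.008,0.0006,0,50]
    - [0,0,0,0.012,0.0009,0,50]
    - [0,0,0,0.016,0.0012,0,50]
    - [0,0,0,0.02,0.0015,0,50]
    - [0,0,0,0.024,0.0018,0,50]
    - [0,0,0,0.028,0.0021,0,50]
    - [0,0,0,0.032,0.0024,0,50]
    - [0,0,0,0.036,0.0027,0,50]
    - [0,0,0,0.04,0.003,0,50]

```text
time_s: 15.05
ee_pos: [524.4, 198.6, 81.2]
tcp_rot: [2.302, -2.138, -0.0]
contact_force: [-2.7, 0.4, -0.2]
opening: 46.5
```

Call:
send_rows:
  deltas:
    - [0,0,0,0.004,0.0003,0,50]
    - [0,0,0,0.008,0.0006,0,50]
    - [0,0,0,0.012,0.0009,0,50]
    - [0,0,0,0.016,0.0012,0,50]
    - [0,0,0,0.02,0.0015,0,50]
    - [0,0,0,0.0235,0.0018,0,50]
    - [0,0,0,0.0265,0.002,0,50]
    - [0,0,0,0.029,0.0022,0,50]
    - [0,0,0,0.0315,0.0024,0,50]
    - [0,0,0,0.034,0.0026,0,50]

```text
time_s: 16.3
ee_pos: [558.3, 201.2, 81.3]
tcp_rot: [-2.302, 2.138, -0.0]
contact_force: [-1.6, -0.4, -0.4]
opening: 46.5
```

Call:
send_rows:
  deltas:
    - [0,0,0,0.0015,0.0001,0,50]
    - [0,0,0,0.003,0.0002,0,50]
    - [0,0,0,0.0045,0.0003,0,50]
    - [0,0,0,0.006,0.0005,0,50]
    - [0,0,0,0.0075,0.0006,0,50]
    - [0,0,0,0.009,0.0007,0,50]
    - [0,0,0,0.01,0.0008,0,50]

```text
time_s: 17.18
ee_pos: [568.2, 202.0, 81.2]
tcp_rot: [-2.302, 2.138, 0.0]
contact_force: [-1.7, 0.6, -0.7]
opening: 46.6
```

Call:
send_rows:
  deltas:
    - [0,0,0,0.001,0.0001,0,50]
    - [0,0,0,0.002,0.0002,0,50]
    - [0,0,0,0.003,0.0002,0,50]

```text
time_s: 17.55
ee_pos: [571.1, 202.2, 81.2]
tcp_rot: [2.302, -2.138, -0.0]
contact_force: [-2.3, -0.4, 0.0]
opening: 46.4
```

Call:
send_rows:
  deltas:
    - [0,0,0,0.001,0.0001,0,50]
    - [0,0,0,0.002,0.0002,0,50]
    - [0,0,0,0.003,0.0002,0,50]

```text
time_s: 17.92
ee_pos: [571.6, 202.2, 80.9]
tcp_rot: [2.299, -2.135, -0.005]
contact_force: [-10.4, -1.6, 5.2]
opening: 46.1
```

Call:
send_rows:
  deltas:
    - [0,0,0,0.001,0.0001,0,50]
    - [0,0,0,0.001,0.0001,0,50]

```text
time_s: 18.18
ee_pos: [571.6, 202.2, 80.9]
tcp_rot: [2.298, -2.134, -0.007]
contact_force: [-11.6, -0.9, 6.2]
opening: 46.8
```

Call:
send_rows:
  deltas:
    - [0,0,0,-0.004,-0.0003,0,50]
    - [0,0,0,-0.01,-0.0008,0,50]
    - [0,0,0,-0.025,-0.0019,0,50]
    - [0,0,0,-0.045,-0.0034,0,50]
    - [0,0,0,-0.062,-0.0046,0.015,50]
    - [0,0,0,-0.08,-0.006,0.045,50]
    - [0,0,0,-0.1,-0.0075,0.08,50]
    - [0,0,0,-0.13,-0.0098,0.105,50]
    - [0,0,0,-0.16,-0.012,0.12,50]
    - [0,0,0,-0.16,-0.012,0.12,50]

```text
time_s: 19.42
ee_pos: [415.3, 190.8, 203.2]
tcp_rot: [-2.299, 2.134, -0.005]
contact_force: [-0.3, 0.4, 0.9]
opening: 46.6
```

Run:
```python
from h import *
st=robot.state();print(st['ee_pos'],st['contact_force'])
b=snap('scene');a=snap('top')
c=cv2.resize(b['image'][140:335,205:430],None,fx=2,fy=2,interpolation=cv2.INTER_CUBIC);d=cv2.resize(a['image'][60:255,220:370],None,fx=2,fy=2,interpolation=cv2.INTER_CUBIC)
cv2.imwrite('pics/c6.png',np.hstack([c,d]))
```

```text
[415.25220027 190.81709024 203.17489211] [-0.28410375  0.36145382  0.85201161]
```

View pics/c6.png

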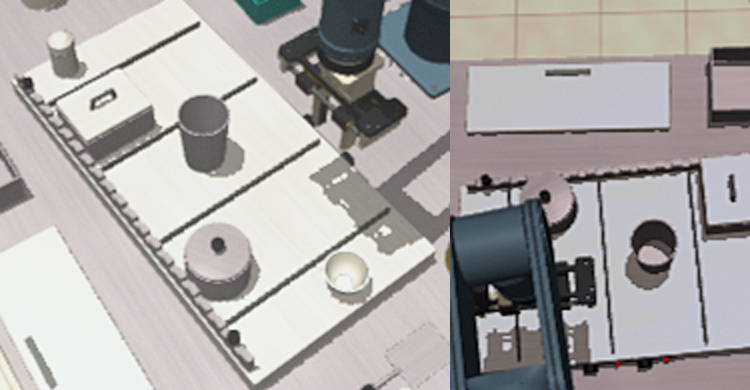

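The pot stands against the rail notches (knob at about (218,243) in the left crop). The pan is still flush, and the canister and ramekin haven't moved. I'll do one numeric check of the knob against the rod line, then hand in.

Run:
```python
from h import *
b=snap('scene')
u=np.array([np.cos(.075),np.sin(.075)]);o=np.array([528.,27])
for n,p,z in(('knob',(218,243),130),('pan handle',(102,98),128)):
    q=onz(b,((p[0])/2+205,(p[1])/2+140),z)[:2]-o;print(n,'deck x,y',u@q,u[0]*q[1]-u[1]*q[0])
print(robot.finish_job())
```

```text
knob deck x,y 108.44666956356588 177.3832177412018
pan handle deck x,y 98.15924346654826 -151.72167042319637
the job is handed in; nothing more can be done
None
```

I pushed the pan first and then the pot straight back along their lanes with two half-open fingers. Each now stands against the rail, and the job was handed in at about 19.5 s of the 64 s allowed.

- **Contact with the rail:** the arm stopped against the rail both times while I was still commanding it forward. The force rose from about 9 N to about 21 N for the pan and from about 2 N to about 12 N for the pot. I then backed the fingers off and lifted clear.
- **Pictures:** the last ones show the pan flush along the rail and the pot against the notches. The canister and ramekin have not moved, and neither had the shaker when I looked at it closely after the pan push.
- **Numeric check, pan:** the handle came out at deck x of about 98 mm, against 100 mm for home.
- **Numeric check, pot:** the knob came out at about 108 mm, against 115 mm for home. That is 6–7 mm off, about the same as the disagreement between the two cameras. I trusted the force stop and the picture over this figure.
- **Pan's position across its lane:** the handle read about -152 mm, against about -160 mm before the push. That puts the pan left of its lane's centre, but still clear of the rod.

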